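Show the vial to the camera in the sprung mirror

TASK

Stand the tall capped vial upright in the round dish of the inspection stand and let go of it. Then take the mirror by the tab on its top edge and turn it against its spring until the stand's little camera, looking at the middle of the mirror, sees the vial there, and finish while still holding the mirror steady at that angle. Do not knock the vial over or shift the other things on the table.

Things in the scene. Friction and masses are not known exactly. Their poses are not given: they have to be found in the camera images.
- vial: Loose amber glass vial, the tallest of the small bottles: body 36 mm in diameter up to 56 mm, shoulder narrowing to the neck at 66 mm, then an aluminium cap 24 mm in diameter from 67 mm to 94 mm above the underside. A white paper band round the body, 34 to 52 mm up, is the mark that the camera should see. About 70 g. Origin: centre of the underside, z up along the vial.
- stand: Fixed inspection stand: a grey round base 90 mm in diameter and 10 mm high with the mirror's vertical pivot axis at its centre, and a flat bar (8 mm high, 30 mm wide) at 60 degrees counter-clockwise from its x axis that carries the small black camera (a 50 x 36 x 36 mm box on a post, 52 to 88 mm above the table). Origin: on the pivot axis at table height, z up.
- lens (a point): Centre of the front of the camera's lens, 70 mm above the table and 170 mm from the mirror's pivot axis. The camera looks level, straight at the pivot axis.
- dish_arm: Fixed flat aluminium arm (24 mm wide, 4 mm high) with the dish at its end. Origin: on the mirror's pivot axis at table height; its x axis runs along the arm to the dish, whose centre is 150 mm out. The arm lies at 25 to 75 degrees clockwise (seen from above) from the stand's x axis.
- dish (a point): Centre of the inner floor of the round dish, 5 mm above the table. Inner diameter 50 mm, outer 58 mm, rim 11 mm above the table.
- mirror_face (a point): Upright mirror plate 76 x 76 mm, 7 mm thick, turning about the vertical pivot axis. Origin: centre of the reflecting face, which lies on the pivot axis 70 mm above the table; x is the outward normal of the reflecting face, y runs level along the face, z up. A grey tab in the plane of the mirror stands on its top edge, centred on the pivot axis: 8 mm thick (along x), 36 mm wide (along y), from 38 to 76 mm above the origin (up to 146 mm above the table).
- mirror (a joint): Angle of the mirror about its vertical pivot, rad, 0 to 1.75, growing counter-clockwise seen from above. At 0 (its rest stop) the face looks 60 degrees clockwise from the stand's x axis. A spring drives it back to 0 when it is let go: about 0.02 N m at 0, rising to 0.12 N m at 1.4 rad. The camera sees the vial in the middle of the mirror when the face's normal halves the angle between the directions from the pivot axis to the lens and to the vial.
- dropper: Bystander: small amber dropper bottle, 28 mm in diameter, 66 mm tall with a thin dropper tip. It and the vial may stand in each other's place. Origin: centre of the underside.
- tube_rack: Bystander: white rack 70 x 160 mm with ten capped tubes, 97 mm tall. Origin: centre of the underside.
- pump_bottle: Bystander: clear bottle 64 mm in diameter with a white pump head, 172 mm tall. Origin: centre of the underside.
- forceps: Bystander: steel forceps lying flat, 136 mm long, 6 mm high. Origin: its middle, at table height.
Things that resemble listed ones, but are neither listed nor needed, are in the scene too. Several things look just like the dish_arm: the one meant starts farthest to the robot's left.

How it is judged:
On the way:
1. the vial stands upright in the dish, let go and at rest (horizontal distance between vial and dish below 0.01 m and z of vial in the frame of dish between -0.003 and 0.003 m and angle between vial's own z axis and vertical below 0.1 rad and contact force between vial and the arm below 0.05 N and contact force between vial and the fingers below 0.05 N and linear speed of vial below 0.02 m/s), for 0.3 s.
At the end, for the whole second after the job is handed in: The vial stands let go in the dish (within 10 mm of its centre, on its floor, tilt under 0.1 rad); the fingers still hold the mirror (over 0.5 N) steady, its normal within about 0.08 rad (4.5 degrees) of halving the angle between lens and dish seen from the pivot axis (all of step 1 and ((angle between the x axis of dish_arm and the x axis of stand, either way round between 0.3999 and 0.48 rad and value of joint mirror between 1.251 and 1.451 rad) or (angle between the x axis of dish_arm and the x axis of stand, either way round between 0.4799 and 0.56 rad and value of joint mirror between 1.211 and 1.411 rad) or (angle between the x axis of dish_arm and the x axis of stand, either way round between 0.5599 and 0.64 rad and value of joint mirror between 1.171 and 1.371 rad) or (angle between the x axis of dish_arm and the x axis of stand, either way round between 0.6399 and 0.72 rad and value of joint mirror between 1.131 and 1.331 rad) or (angle between the x axis of dish_arm and the x axis of stand, either way round between 0.7199 and 0.8 rad and value of joint mirror between 1.091 and 1.291 rad) or (angle between the x axis of dish_arm and the x axis of stand, either way round between 0.7999 and 0.88 rad and value of joint mirror between 1.051 and 1.251 rad) or (angle between the x axis of dish_arm and the x axis of stand, either way round between 0.8799 and 0.96 rad and value of joint mirror between 1.011 and 1.211 rad) or (angle between the x axis of dish_arm and the x axis of stand, either way round between 0.9599 and 1.04 rad and value of joint mirror between 0.971 and 1.171 rad) or (angle between the x axis of dish_arm and the x axis of stand, either way round between 1.0399 and 1.12 rad and value of joint mirror between 0.931 and 1.131 rad) or (angle between the x axis of dish_arm and the x axis of stand, either way round between 1.1199 and 1.2 rad and value of joint mirror between 0.891 and 1.091 rad) or (angle between the x axis of dish_arm and the x axis of stand, either way round between 1.1999 and 1.28 rad and value of joint mirror between 0.851 and 1.051 rad) or (angle between the x axis of dish_arm and the x axis of stand, either way round between 1.2799 and 1.36 rad and value of joint mirror between 0.811 and 1.011 rad)) and contact force between mirror and the fingers above 0.5 N and contact force between mirror and vial below 0.05 N and velocity of joint mirror between -0.05 and 0.05 rad/s); the arm keeps its last pose, push and grip.
It fails at once if the vial is knocked over (tilted more than 45 degrees) (angle between vial's own z axis and vertical above 0.785 rad).
It fails at once if a bystander is shifted by more than 30 mm (distance of any of dropper, tube_rack, pump_bottle, forceps from where it was at the start of the episode above 0.03 m).
It fails at once if a standing bystander is knocked over (angle between any of dropper, tube_rack, pump_bottle, forceps's own z axis and vertical above 0.6 rad).
It also fails if it takes over 51 s, if anything falls off the work surface, if the arm or the gripper's body presses on something with over 40 N, if the wrist force passes 120 N, or if a joint passes its speed limit or range.

ROBOT

A 6-joint arm with a two-finger parallel gripper is mounted at the origin on the work surface. World frame = base frame: x ahead of the robot, y to its left, z up, the work surface at z = 0. Lengths are in m, angles in rad, forces in N, time in s.
With the tool pointing down it reaches from about 0.375 to 0.975 m from the base axis. Payload 3.8 kg.
Tool frame: the origin (TCP) lies on the mounting face of the last link; the fingertips stand 173 mm ahead of it and the grasp point (between the pads) lies 155 mm ahead of it; z points along the fingers, y is the line along which they close (so a half turn about z gives the same grasp; the last joint's range is limited). The gripper opens to 85 mm and grips with 20 to 120 N. Pads are 22 mm wide; open, the fingers measure 114 mm over their backs; the gripper's body (76 mm by 85 mm) begins 54 mm behind the grasp point. The pads swing forward as they close: fully open they stand 13 mm farther back than shut.
Start: joints at [1.243, 0.264, 1.604, -0, 1.274, -0.037], TCP at [0.194, 0.647, 0.405] pointing down, gripper open.
Joint ranges: [-2.63, 2.63], [-0.94, 2.18], [0.31, 2.57], [-1.31, 4.45], [0, 2.66], [-2.55, 2.55]. Speed limits (rad/s): [2.57, 2.57, 3.14, 3.14, 3.14, 3.14].

INTERFACE

Orientations are given as a rotation vector (axis times angle).
In Python, from workcell import bot gives the robot as it stands.
- The arm moves only by the tool drive_tool, never from a script. Its argument "increments" is a list of rows, each an object with "delta_pos": the shift along the tool's x, y, z in mm, a list of three; "turn": the turn about the tool's z in rad; "jaw": the opening, from -1 (shut) to 1 (fully open). A call has 1 to 8 rows; each row shifts and turns the commanded pose from where the row before left it, along the tool's axes as they then stand; what a row does not reach is not made up. A row lasts 1/12 s, in which the tool goes at most 41.7 mm and 7.16 degrees, less where a joint would pass 70% of its speed; a pose out of reach is approached as far as the arm can. A call is refused whole if a number of a shift passes 41.7 or a number of a turn 0.125, either way. A call with a gripper value outside its range is refused whole. The fingers move at their own pace and stop on an object; "grip_force" is the grip in N (left out, the last holds). Time passes only in rows, so rows that do not move let the fingers close. It gives the time, the measured TCP pose, the force, the opening and the grip force at its end, in the units of the state.
- bot.read_state(): the state, without advancing time (a new reading comes with each control period).
- bot.read_camera(name): name is "scene" or "top" or "wrist"; returns a dict with "pixels" (420x560x3 uint8, red, green, blue), "fovy" (degrees; the focal length in pixels is half the picture's height over the tangent of half this angle, whatever the lens; pixels are square), "cx", "cy" (the principal point, pixels), "camera_from_world" (4x4, takes a point from world to camera coordinates); the wrist camera has in their place "hand_eye" (4x4, takes a point from camera to tool coordinates, whose origin is the TCP and whose axes are the flange's). Camera axes: x right, y down, z forward; pixel columns grow to the right and rows downward; lengths in m; the calibration is good to about 2 mm. A picture is of the moment at which its call begins: read the wrist's pose just before it. There is no depth.
- bot.finish_job(): hands the job in; it is judged then, once.
The state is a dict: "time": time; "q": joint angles; "joint_vel": joint speeds; "joint_torque": joint torques, N m; "tool_pos": TCP position; "tcp_rot": TCP orientation; "wrist_force": force on the tool from outside, world axes, zero at the start; "torque": the same for the moment, N m; "width": opening from 0.0 (shut) to 1.0 (fully open); "grip_force": force on a finger pad.
Only numpy, scipy, OpenCV 4.12 (cv2) and the standard library are available. Lean on these libraries where they do the work, as an engineer would, in place of code of your own. Each camera call takes 0.05 s, during which the arm holds its last target. There are 200 camera calls.

## Working session

There is one attempt and no reset: what is moved stays moved. The work goes in short steps, Python scripts to look and compute and a tool call to move; the robot and the scene stay as the last step left them, time stands still between calls to the robot, and variables do not carry over. Pictures are saved under pics/ and viewed, at most 10 in all, crops included, and the job is handed in when it is done.

Besides the shell and the picture viewer there is one more tool, called after "Request:" in YAML: its name, and indented under it one key for each argument. drive_tool: Moves the arm, as the interface text tells. Its arguments: {"type":"object","properties":{"increments":{"type":"array"},"grip_force":{"type":"number"}},"required":["increments"]}

```bash
mkdir -p pics; ls
python3 - <<'E'
from workcell import bot
import cv2,pickle
s=bot.read_state();print(s)
d={}
for n in("scene","top","wrist"):
    c=bot.read_camera(n);d[n]=c
    cv2.imwrite(f"pics/{n}0.png",c["pixels"][:,:,::-1])
    print(n,c["fovy"],c["cx"],c["cy"],c.get("camera_from_world",c.get("hand_eye")))
pickle.dump(d,open("c0.pkl","wb"))
E
```

```text
pics
{'time': 0.0, 'q': array([ 1.24308268e+00,  2.64763022e-01,  1.60541867e+00,  8.17998125e-06,
        1.27370762e+00, -3.68949001e-02]), 'joint_vel': array([-0.00010566,  0.0001237 , -0.0009934 ,  0.00096886, -0.00157258,
       -0.00072868]), 'joint_torque': array([ 2.09431499e-03, -5.15112233e+01, -3.67317581e+01,  9.82926440e-05,
        1.29420016e-02,  1.05218166e-05]), 'tool_pos': array([0.19342887, 0.64631729, 0.40333081]), 'tcp_rot': array([-0.45515091, -3.10801628,  0.00354509]), 'wrist_force': array([ 0.09618644, -0.06481883,  0.73247313]), 'torque': array([-0.02772908,  0.01047279, -0.04269777]), 'grip_force': 0.0, 'width': 0.9977073122926085}
scene 43.993566999566056 283.07683375334 217.51034639879074 [[ 0.74322248  0.66887855  0.01489374 -0.38284688]
 [ 0.52671301 -0.57123892 -0.62949146 -0.1761047 ]
 [-0.41254545  0.47569693 -0.77686465  1.46137662]
 [ 0.          0.          0.          1.        ]]
top 49.26839659409023 282.92401559960666 209.27618399482193 [[ 0.01464411 -0.99974947  0.016928    0.02714459]
 [-0.98711951 -0.01715239 -0.15906248  0.48446472]
 [ 0.15931298 -0.01438063 -0.98712338  1.28741038]
 [ 0.          0.          0.          1.        ]]
wrist 71.31586067237667 274.98889807926633 213.02370773680624 [[-1.66251275e-04 -9.49498629e-01 -3.13771136e-01  8.03002880e-02]
 [ 9.99999943e-01 -6.58278176e-05 -3.30648143e-04  5.43022922e-04]
 [ 2.93295089e-04 -3.13771173e-01  9.49498586e-01  3.13531793e-02]
 [ 0.00000000e+00  0.00000000e+00  0.00000000e+00  1.00000000e+00]]
```

View pics/scene0.png

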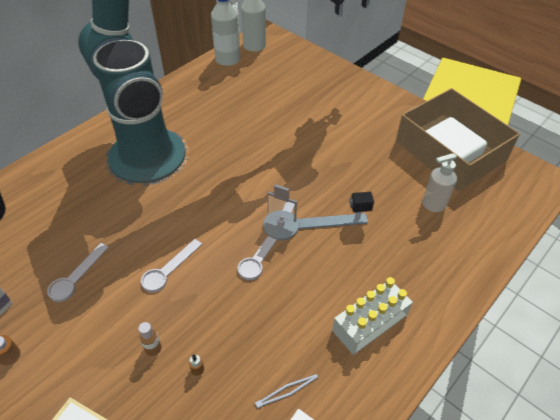

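View pics/top0.png

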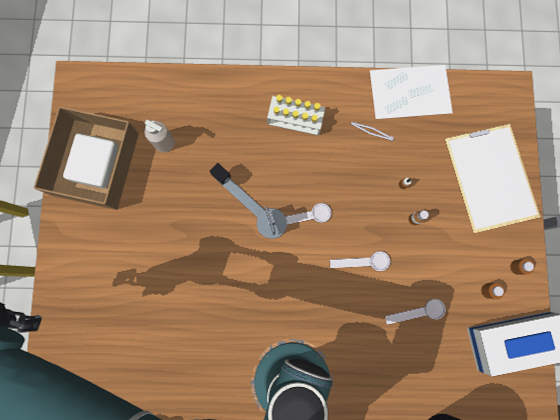

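The top view shows three dish-on-arm look-alikes: dishes at (320,212), (380,261) and (435,309). The one meant is (320,212), because it is leftmost and starts at the pivot at (271,222). Vial candidates are (423,215), (498,290) and (528,266), with the dropper at (408,182). I'll check these in one crop.

```bash
cat > h.py <<'E'
import numpy as np
from scipy.spatial.transform import Rotation as R
def foc(c): return c["pixels"].shape[0]/2/np.tan(np.radians(c["fovy"]/2))
def c2w(c,s=None):
    if "camera_from_world" in c: return np.linalg.inv(c["camera_from_world"])
    T=np.eye(4);T[:3,:3]=R.from_rotvec(s["tcp_rot"]).as_matrix();T[:3,3]=s["tool_pos"]
    return T@c["hand_eye"]
def onplane(c,u,v,z,s=None):
    M=c2w(c,s);d=M[:3,:3]@np.array([(u-c["cx"])/foc(c),(v-c["cy"])/foc(c),1]);o=M[:3,3]
    return o+d*(z-o[2])/d[2]
def proj(c,p,s=None):
    q=np.linalg.inv(c2w(c,s))@np.append(p,1);return q[:2]/q[2]*foc(c)+[c["cx"],c["cy"]]
def tomm(s,dw): # world shift -> tool axes mm
    return R.from_rotvec(s["tcp_rot"]).inv().apply(dw)*1000
E
python3 - <<'E'
import pickle,cv2,numpy as np
from h import *
d=pickle.load(open("c0.pkl","rb"));t=d["top"];s=d["scene"]
ti=t["pixels"][:,:,::-1];si=s["pixels"][:,:,::-1]
r=lambda im,w,h:cv2.resize(im,(w,h),interpolation=cv2.INTER_CUBIC)
a=r(ti[165:305,390:540],400,373);b=r(si[310,:][None].repeat(1,0) if 0 else si[300:390,100:230],400,277)
a2=r(ti[150:250,200:345],400,276);b2=r(si[170:290,220:380],400,300)
cv2.imwrite("pics/crop.png",np.vstack([np.hstack([r(a,400,300),b2]),np.hstack([r(b,400,276),a2])]))
for n,u,v,z in(("base",271,222,.01),("dish",320,212.5,.011),("cam",221,174,.088),("vialcap",424,214,.094),("drop",408,181,.066),("pump",155,127,.17),("b1",498,291,.06)):
    print(n,onplane(t,u,v,z).round(3))
for n,u,v,z in(("base",281,226,.01),("dish",250,268,.011),("vialcap",145,327,.094),("cam",362,194,.088)):
    print("S",n,onplane(s,u,v,z).round(3))
E
```

```text
base [0.45  0.069 0.01 ]
dish [ 0.481 -0.075  0.011]
cam [0.574 0.211 0.088]
vialcap [ 0.469 -0.357  0.094]
drop [ 0.568 -0.323  0.066]
pump [0.679 0.382 0.17 ]
b1 [ 0.26  -0.568  0.06 ]
S base [0.453 0.061 0.01 ]
S dish [ 0.484 -0.081  0.011]
S vialcap [ 0.469 -0.358  0.094]
S cam [0.572 0.222 0.088]
```

View pics/crop.png

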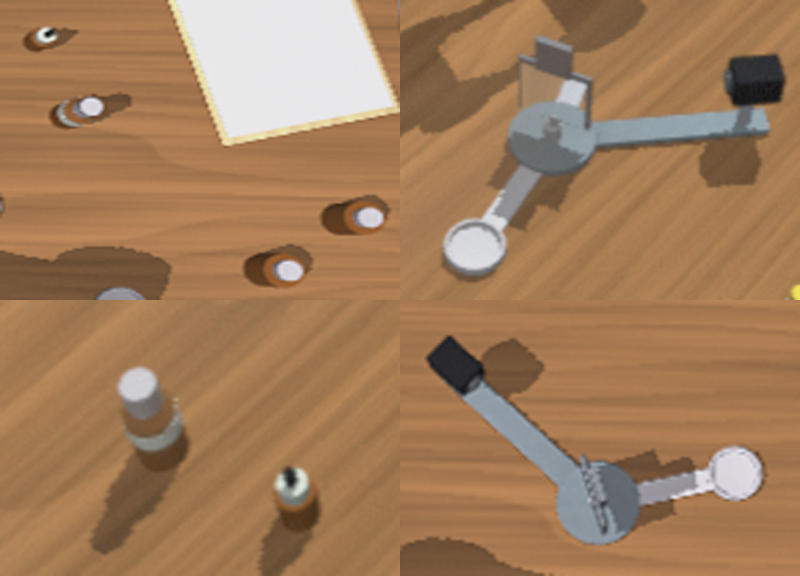

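The crop confirms the vial at top (423,215): it is the only bottle with both a tall aluminium cap and a white band. The ones at (498,290) and (528,266) have no band, and (408,182) is the dropper. The dish arm at (320,212) does start at the pivot. I'll turn the tool to a yaw of about -70° first.

Request:
drive_tool:
  increments:
    - {"delta_pos":[0,0,0],"turn":0.125,"jaw":1}
    - {"delta_pos":[0,0,0],"turn":0.125,"jaw":1}
    - {"delta_pos":[0,0,0],"turn":0.125,"jaw":1}
    - {"delta_pos":[0,0,0],"turn":0.125,"jaw":1}
    - {"delta_pos":[0,0,0],"turn":0.125,"jaw":1}
    - {"delta_pos":[0,0,0],"turn":0.125,"jaw":1}
    - {"delta_pos":[0,0,0],"turn":0.125,"jaw":1}
    - {"delta_pos":[0,0,0],"turn":0.125,"jaw":1}

```text
time: 0.82
tool_pos: [0.1935, 0.6465, 0.4041]
tcp_rot: [1.897, 2.504, -0.001]
wrist_force: [0.3, -0.0, 0.0]
width: 0.997
grip_force: 0.0
```

Request:
drive_tool:
  increments:
    - {"delta_pos":[0,0,0],"turn":0.125,"jaw":1}
    - {"delta_pos":[0,0,0],"turn":0.125,"jaw":1}
    - {"delta_pos":[0,0,0],"turn":0.125,"jaw":1}
    - {"delta_pos":[0,0,0],"turn":0.125,"jaw":1}
    - {"delta_pos":[0,0,0],"turn":0.125,"jaw":1}
    - {"delta_pos":[0,0,0],"turn":0.125,"jaw":1}
    - {"delta_pos":[0,0,0],"turn":0.125,"jaw":1}
    - {"delta_pos":[0,0,0],"turn":0.125,"jaw":1}

```text
time: 1.48
tool_pos: [0.1935, 0.6465, 0.4041]
tcp_rot: [2.865, 1.287, -0.001]
wrist_force: [-0.6, -0.5, 0.0]
width: 1.004
grip_force: 0.0
```

Request:
drive_tool:
  increments:
    - {"delta_pos":[0,0,0],"turn":0.125,"jaw":1}
    - {"delta_pos":[0,0,0],"turn":0.125,"jaw":1}
    - {"delta_pos":[0,0,0],"turn":0.125,"jaw":1}
    - {"delta_pos":[0,0,0],"turn":0.125,"jaw":1}
    - {"delta_pos":[9.6,37.5,0],"turn":0,"jaw":1}
    - {"delta_pos":[9.6,37.5,0],"turn":0,"jaw":1}
    - {"delta_pos":[9.6,37.5,0],"turn":0,"jaw":1}
    - {"delta_pos":[9.6,37.5,0],"turn":0,"jaw":1}

```text
time: 2.15
tool_pos: [0.2815, 0.5176, 0.4041]
tcp_rot: [3.092, 0.55, -0.001]
wrist_force: [1.6, 0.0, -0.3]
width: 0.994
grip_force: 0.0
```

Request:
drive_tool:
  increments:
    - {"delta_pos":[9.6,37.5,0],"turn":0,"jaw":1}
    - {"delta_pos":[9.6,37.5,0],"turn":0,"jaw":1}
    - {"delta_pos":[9.6,37.5,0],"turn":0,"jaw":1}
    - {"delta_pos":[9.6,37.5,0],"turn":0,"jaw":1}
    - {"delta_pos":[9.6,37.5,0],"turn":0,"jaw":1}
    - {"delta_pos":[9.6,37.5,0],"turn":0,"jaw":1}
    - {"delta_pos":[9.6,37.5,0],"turn":0,"jaw":1}
    - {"delta_pos":[9.6,37.5,0],"turn":0,"jaw":1}

```text
time: 2.82
tool_pos: [0.4569, 0.2618, 0.4045]
tcp_rot: [-3.093, -0.548, 0.0]
wrist_force: [0.6, -0.2, -0.0]
width: 1.004
grip_force: 0.0
```

Request:
drive_tool:
  increments:
    - {"delta_pos":[9.6,37.5,0],"turn":0,"jaw":1}
    - {"delta_pos":[9.6,37.5,0],"turn":0,"jaw":1}
    - {"delta_pos":[-15.7,36.6,0],"turn":0,"jaw":1}
    - {"delta_pos":[-15.7,36.6,0],"turn":0,"jaw":1}
    - {"delta_pos":[-15.7,36.6,0],"turn":0,"jaw":1}
    - {"delta_pos":[-15.7,36.6,0],"turn":0,"jaw":1}
    - {"delta_pos":[-15.7,36.6,0],"turn":0,"jaw":1}
    - {"delta_pos":[0,0,0],"turn":0,"jaw":1}

```text
time: 3.48
tool_pos: [0.4886, -0.0046, 0.4045]
tcp_rot: [3.092, 0.538, -0.002]
wrist_force: [-0.4, 0.3, -0.3]
width: 1.002
grip_force: 0.0
```

```bash
cat > snap.py <<'E'
import sys,pickle,cv2
from workcell import bot
n=sys.argv[1];s=bot.read_state();c=bot.read_camera("wrist")
cv2.imwrite(f"pics/{n}.png",c["pixels"][:,:,::-1]);pickle.dump((s,c),open(n+".pkl","wb"))
print(s["time"],s["tool_pos"].round(4),s["tcp_rot"].round(3),s["wrist_force"].round(1),s["width"])
E
python3 snap.py w1
```

```text
3.4833 [ 0.4886 -0.0046  0.4045] [ 3.092e+00  5.380e-01 -2.000e-03] [-0.4  0.3 -0.3] 1.0021414294409614
```

View pics/w1.png

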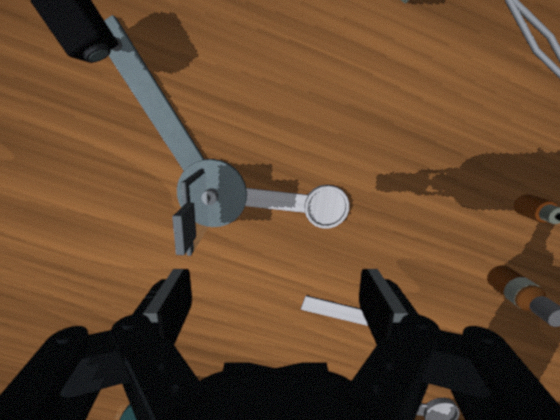

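Wrist view: base disc centred at about (211,193), dish at (327,207), lens at about (97,53), and the tab's top edge from about (195,203) to (182,253).

Run:
```python
import pickle,numpy as np
from h import *
s,c=pickle.load(open("w1.pkl","rb"))
P=lambda u,v,z:onplane(c,u,v,z,s)
b=P(211,193,.01);d=P(327,207,.011);l=P(97,53,.07)
print(b,d,l,"dist",np.hypot(*(d-b)[:2]),np.hypot(*(l-b)[:2]))
an=lambda p:np.degrees(np.arctan2(*(p-b)[1::-1]))
print(an(d),an(l))
bar=P(121,40,.008);print("bar",an(bar))
# predicted mirror/tab for pivots
for piv in (b,np.array([.451,.066,0])):
  for a in (an(l)-120,):
    n=np.array([np.cos(np.radians(a)),np.sin(np.radians(a)),0]);y=np.array([-n[1],n[0],0])
    for off in(0,-8):
      print([proj(c,np.array([*piv[:2],z])+n*off/1000+y*w,s).round(0) for z,w in((.146,.018),(.146,-.018),(.108,.038),(.108,-.038))])
```

```text
[0.44957534 0.06709224 0.01      ] [ 0.4824834  -0.07947365  0.011     ] [0.56142625 0.19491102 0.07      ] dist 0.15021484312697628 0.169847777878344
-77.3453912363078 48.81166799085004
bar 46.56392705447483
[array([176., 213.]), array([180., 253.]), array([187., 180.]), array([193., 254.])]
[array([166., 213.]), array([170., 253.]), array([178., 179.]), array([185., 254.])]
[array([178., 212.]), array([181., 252.]), array([189., 179.]), array([194., 254.])]
[array([168., 212.]), array([172., 252.]), array([180., 178.]), array([186., 253.])]
```

Request:
drive_tool:
  increments:
    - {"delta_pos":[-15.3,36.1,0],"turn":0,"jaw":1}
    - {"delta_pos":[-15.3,36.1,0],"turn":0,"jaw":1}
    - {"delta_pos":[-15.3,36.1,0],"turn":0,"jaw":1}
    - {"delta_pos":[-15.3,36.1,0],"turn":0,"jaw":1}
    - {"delta_pos":[-15.3,36.1,0],"turn":0,"jaw":1}
    - {"delta_pos":[-15.3,36.1,0],"turn":0,"jaw":1}
    - {"delta_pos":[-15.3,36.1,0],"turn":0,"jaw":1}
    - {"delta_pos":[-15.3,36.1,0],"turn":0,"jaw":1}

```text
time: 4.2
tool_pos: [0.474, -0.313, 0.4045]
tcp_rot: [-3.092, -0.55, -0.001]
wrist_force: [-0.0, 0.3, 0.1]
width: 0.999
grip_force: 0.0
```

Request:
drive_tool:
  increments:
    - {"delta_pos":[-15.3,36.1,0],"turn":0,"jaw":1}
    - {"delta_pos":[0,0,20],"turn":0,"jaw":1}
    - {"delta_pos":[0,0,20],"turn":0,"jaw":1}
    - {"delta_pos":[0,0,0],"turn":0,"jaw":1}

```text
time: 4.53
tool_pos: [0.4709, -0.3503, 0.3597]
tcp_rot: [-3.087, -0.546, 0.008]
wrist_force: [-0.5, 0.8, -0.5]
width: 1.0
grip_force: 0.0
```

```bash
python3 snap.py w2
```

```text
4.5333 [ 0.4709 -0.3503  0.3597] [-3.087 -0.546  0.008] [-0.5  0.8 -0.5] 1.0002697696971647
```

View pics/w2.png

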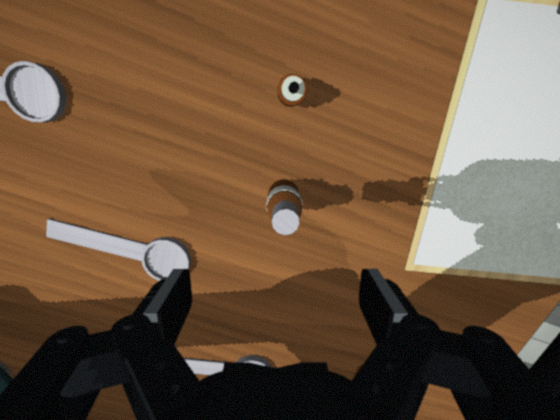

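Vial cap top is centred at about (286,218), the band at (283,190), and the dropper at (292,88) is clear of the fingers.

Run:
```python
import pickle,numpy as np
from h import *
s,c=pickle.load(open("w2.pkl","rb"))
p=onplane(c,286,219,.094,s);print(p,onplane(c,292,88,.06,s))
print(proj(c,[p[0],p[1],.094],s),proj(c,[p[0],p[1],.043],s))
Rm=R.from_rotvec(s["tcp_rot"]).as_matrix();g=p.copy();g[2]=.079
print(tomm(s,g-s["tool_pos"])-[0,0,155])
```

```text
[ 0.47088806 -0.35795214  0.094     ] [ 0.5714793  -0.32630204  0.06      ]
[286. 219.] [284.56908199 202.06601684]
[ -1.60366939   9.24718755 125.6723384 ]
```

Request:
drive_tool:
  increments:
    - {"delta_pos":[-0.5,4.5,15],"turn":0,"jaw":1}
    - {"delta_pos":[-0.5,4.5,25],"turn":0,"jaw":1}
    - {"delta_pos":[0,0,25],"turn":0,"jaw":1}
    - {"delta_pos":[0,0,20],"turn":0,"jaw":1}
    - {"delta_pos":[0,0,0],"turn":0,"jaw":1}
    - {"delta_pos":[0,0,0],"turn":0,"jaw":1}

```text
time: 5.08
tool_pos: [0.4743, -0.3592, 0.2796]
tcp_rot: [-3.091, -0.55, 0.002]
wrist_force: [-0.1, 0.2, 0.8]
width: 1.001
grip_force: 0.0
```

Run:
```python
from workcell import bot
from h import *
s=bot.read_state();print(s["tool_pos"],s["tcp_rot"]);print(tomm(s,np.array([.4709,-.358,.079])-s["tool_pos"])-[0,0,155])
```

```text
[ 0.47425093 -0.35915018  0.27958846] [-3.09147952e+00 -5.50172563e-01  1.70448412e-03]
[-2.58806214 -1.89358901 45.59411062]
```

Request:
drive_tool:
  increments:
    - {"delta_pos":[-2.5,-2,5],"turn":0,"jaw":1}
    - {"delta_pos":[0,0,15],"turn":0,"jaw":1}
    - {"delta_pos":[0,0,15],"turn":0,"jaw":1}
    - {"delta_pos":[0,0,10],"turn":0,"jaw":1}
    - {"delta_pos":[0,0,0],"turn":0,"jaw":1}
    - {"delta_pos":[0,0,0],"turn":0,"jaw":1}

```text
time: 5.58
tool_pos: [0.471, -0.3592, 0.2353]
tcp_rot: [3.093, 0.548, 0.0]
wrist_force: [-0.2, -0.6, 0.4]
width: 1.003
grip_force: 0.0
```

Request:
drive_tool:
  increments:
    - {"delta_pos":[0,0,0],"turn":0,"jaw":0.3}
    - {"delta_pos":[0,0,0],"turn":0,"jaw":0.0}
    - {"delta_pos":[0,0,0],"turn":0,"jaw":-0.2}
    - {"delta_pos":[0,0,0],"turn":0,"jaw":-0.4}
    - {"delta_pos":[0,0,0],"turn":0,"jaw":-1}
    - {"delta_pos":[0,0,0],"turn":0,"jaw":-1}
    - {"delta_pos":[0,0,0],"turn":0,"jaw":-1}
    - {"delta_pos":[0,0,0],"turn":0,"jaw":-1}
  grip_force: 30

```text
time: 6.25
tool_pos: [0.4709, -0.3591, 0.2354]
tcp_rot: [-3.093, -0.548, -0.0]
wrist_force: [-1.6, 2.1, 5.7]
width: 0.272
grip_force: 31.4
```

Request:
drive_tool:
  increments:
    - {"delta_pos":[0,0,-5],"turn":0,"jaw":-1}
    - {"delta_pos":[0,0,-15],"turn":0,"jaw":-1}
    - {"delta_pos":[0,0,-20],"turn":0,"jaw":-1}
    - {"delta_pos":[0,0,-15],"turn":0,"jaw":-1}
    - {"delta_pos":[0,0,-5],"turn":0,"jaw":-1}
    - {"delta_pos":[4,-10,0],"turn":0,"jaw":-1}
    - {"delta_pos":[8,-20,0],"turn":0,"jaw":-1}
    - {"delta_pos":[12,-29,0],"turn":0,"jaw":-1}

```text
time: 6.92
tool_pos: [0.4726, -0.2957, 0.2937]
tcp_rot: [-3.094, -0.544, 0.001]
wrist_force: [0.6, 0.6, 0.1]
width: 0.271
grip_force: 29.9
```

Request:
drive_tool:
  increments:
    - {"delta_pos":[12,-29,0],"turn":0,"jaw":-1}
    - {"delta_pos":[12,-29,0],"turn":0,"jaw":-1}
    - {"delta_pos":[12,-29,0],"turn":0,"jaw":-1}
    - {"delta_pos":[12,-29,0],"turn":0,"jaw":-1}
    - {"delta_pos":[12,-29,0],"turn":0,"jaw":-1}
    - {"delta_pos":[12,-29,0],"turn":0,"jaw":-1}
    - {"delta_pos":[8,-18,0],"turn":0,"jaw":-1}
    - {"delta_pos":[3,-7,0],"turn":0,"jaw":-1}

```text
time: 7.58
tool_pos: [0.4814, -0.077, 0.2931]
tcp_rot: [-3.091, -0.552, 0.004]
wrist_force: [-0.4, 0.4, -0.8]
width: 0.273
grip_force: 29.9
```

Request:
drive_tool:
  increments:
    - {"delta_pos":[0,0,0],"turn":0,"jaw":-1}
    - {"delta_pos":[0,0,0],"turn":0,"jaw":-1}
    - {"delta_pos":[0,0,0],"turn":0,"jaw":-1}

```text
time: 7.83
tool_pos: [0.4824, -0.0808, 0.2942]
tcp_rot: [3.093, 0.548, -0.001]
wrist_force: [0.6, 0.2, -1.1]
width: 0.272
grip_force: 29.9
```

```bash
python3 snap.py w3;python3 - <<'E'
from workcell import bot
from h import *
s=bot.read_state();print(tomm(s,np.array([.4825,-.0795,.2404])-s["tool_pos"]))
E
```

```text
7.8333 [ 0.4824 -0.0808  0.2942] [ 3.093e+00  5.480e-01 -1.000e-03] [ 0.6  0.2 -1.1] 0.2720299845133105
[ 0.556683   -1.44703517 53.96510514]
```

View pics/w3.png

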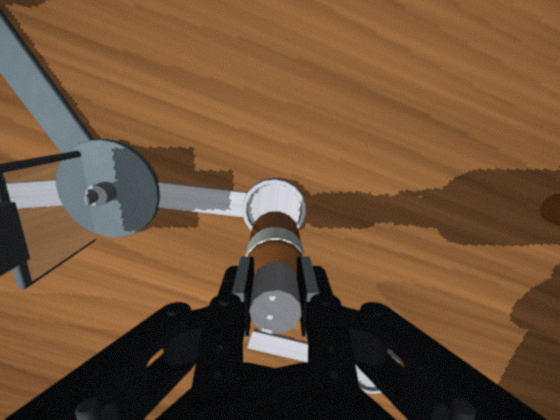

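The vial is held upright by the cap, with the dish at about (274,208) right below it. Going down.

Run:
```python
import pickle
from h import *
s,c=pickle.load(open("w3.pkl","rb"))
print(proj(c,[.4825,-.0795,.011],s),onplane(c,274.5,208,.011,s),onplane(c,107,188,.01,s))
```

```text
[273.90682195 210.04910649] [ 0.48450521 -0.07933884  0.011     ] [0.4507859  0.06608881 0.01      ]
```

Request:
drive_tool:
  increments:
    - {"delta_pos":[0.5,-1.2,8],"turn":0,"jaw":-1}
    - {"delta_pos":[0,0,14],"turn":0,"jaw":-1}
    - {"delta_pos":[0,0,10],"turn":0,"jaw":-1}
    - {"delta_pos":[0,0,0],"turn":0,"jaw":-1}
    - {"delta_pos":[0,0,0],"turn":0,"jaw":-1}

```text
time: 8.3
tool_pos: [0.482, -0.0792, 0.2615]
tcp_rot: [-3.093, -0.547, 0.004]
wrist_force: [1.0, 0.1, -0.3]
width: 0.273
grip_force: 29.9
```

Request:
drive_tool:
  increments:
    - {"delta_pos":[1,0.3,8],"turn":0,"jaw":-1}
    - {"delta_pos":[0,0,6],"turn":0,"jaw":-1}
    - {"delta_pos":[0,0,4],"turn":0,"jaw":-1}
    - {"delta_pos":[0,0,2],"turn":0,"jaw":-1}
    - {"delta_pos":[0,0,0],"turn":0,"jaw":-1}
    - {"delta_pos":[0,0,0],"turn":0,"jaw":-1}

```text
time: 8.8
tool_pos: [0.4837, -0.0787, 0.2426]
tcp_rot: [-3.093, -0.548, 0.0]
wrist_force: [0.9, -0.0, -0.8]
width: 0.27
grip_force: 29.9
```

Request:
drive_tool:
  increments:
    - {"delta_pos":[0,0,1],"turn":0,"jaw":-1}
    - {"delta_pos":[0,0,1],"turn":0,"jaw":-1}
    - {"delta_pos":[0,0,0],"turn":0,"jaw":-1}
    - {"delta_pos":[0,0,0],"turn":0,"jaw":-1}

```text
time: 9.13
tool_pos: [0.4838, -0.0788, 0.2408]
tcp_rot: [3.093, 0.548, 0.0]
wrist_force: [-0.5, -0.8, -1.0]
width: 0.272
grip_force: 29.9
```

Request:
drive_tool:
  increments:
    - {"delta_pos":[0,0,0.6],"turn":0,"jaw":-1}
    - {"delta_pos":[0,0,0.6],"turn":0,"jaw":-1}
    - {"delta_pos":[0,0,0],"turn":0,"jaw":-1}
    - {"delta_pos":[0,0,0],"turn":0,"jaw":-1}

```text
time: 9.47
tool_pos: [0.484, -0.0788, 0.2404]
tcp_rot: [3.093, 0.548, 0.001]
wrist_force: [-3.1, 0.7, 5.8]
width: 0.275
grip_force: 30.8
```

Touched down (+5.8 N). Releasing.

Request:
drive_tool:
  increments:
    - {"delta_pos":[0,0,0],"turn":0,"jaw":-0.4}
    - {"delta_pos":[0,0,0],"turn":0,"jaw":-0.3}
    - {"delta_pos":[0,0,0],"turn":0,"jaw":-0.1}
    - {"delta_pos":[0,0,0],"turn":0,"jaw":0.2}
    - {"delta_pos":[0,0,0],"turn":0,"jaw":0.6}
    - {"delta_pos":[0,0,0],"turn":0,"jaw":1}
    - {"delta_pos":[0,0,0],"turn":0,"jaw":1}
    - {"delta_pos":[0,0,0],"turn":0,"jaw":1}

```text
time: 10.13
tool_pos: [0.4837, -0.0788, 0.2394]
tcp_rot: [-3.093, -0.548, 0.0]
wrist_force: [0.4, -1.3, 0.2]
width: 1.001
grip_force: 0.0
```

Request:
drive_tool:
  increments:
    - {"delta_pos":[0,0,-10],"turn":0,"jaw":1}
    - {"delta_pos":[0,0,-25],"turn":0,"jaw":1}
    - {"delta_pos":[0,0,-35],"turn":0,"jaw":1}
    - {"delta_pos":[0,0,-35],"turn":0,"jaw":1}
    - {"delta_pos":[0,0,-30],"turn":0,"jaw":1}
    - {"delta_pos":[0,0,0],"turn":0,"jaw":1}
    - {"delta_pos":[0,0,0],"turn":0,"jaw":1}

```text
time: 10.72
tool_pos: [0.4846, -0.079, 0.378]
tcp_rot: [3.091, 0.548, 0.01]
wrist_force: [0.6, 0.4, 0.0]
width: 1.0
grip_force: 0.0
```

```bash
python3 snap.py w4
```

```text
10.7167 [ 0.4846 -0.079   0.378 ] [3.091 0.548 0.01 ] [0.6 0.4 0. ] 1.0001763816895897
```

View pics/w4.png

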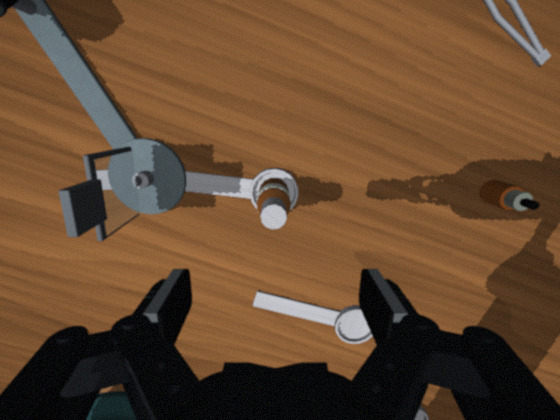

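The vial stands upright in the dish: cap top at (273,216), dish ring at (275,190). The tab's top edge runs from about (62,191) to (68,236).

Run:
```python
import pickle
from h import *
s,c=pickle.load(open("w4.pkl","rb"))
print("cap",onplane(c,273,216,.099,s),"dish",onplane(c,275,190,.011,s),"base",onplane(c,148,176,.01,s))
a=onplane(c,62,191,.146,s);b=onplane(c,68,236,.146,s);print("tab",a,b,(a+b)/2,np.hypot(*(a-b)[:2]),np.degrees(np.arctan2(*(a-b)[1::-1])))
piv=np.array([.4500,.0668,0]);q=np.radians(-71.2);n=np.array([np.cos(q),np.sin(q),0]);y=np.array([-n[1],n[0],0])
for off in(0,-8):print([proj(c,piv+n*off/1000+y*w+[0,0,z],s).round(0) for z,w in((.146,.018),(.146,-.018),(.108,.018),(.108,-.018),(.108,.038),(.108,-.038))])
```

```text
cap [ 0.48240839 -0.07871452  0.099     ] dish [ 0.485721   -0.07976505  0.011     ] base [0.45061702 0.06441729 0.01      ]
tab [0.46391501 0.07228659 0.146     ] [0.43075808 0.06358553 0.146     ] [0.44733655 0.06793606 0.146     ] 0.03427958920425098 14.704046139170101
[array([ 62., 187.]), array([ 72., 235.]), array([ 94., 176.]), array([101., 218.]), array([ 90., 152.]), array([105., 239.])]
[array([ 51., 187.]), array([ 61., 234.]), array([ 84., 176.]), array([ 92., 218.]), array([ 80., 152.]), array([ 95., 239.])]
```

Request:
drive_tool:
  increments:
    - {"delta_pos":[2,-18,0],"turn":0.02,"jaw":1}
    - {"delta_pos":[3,-30,0],"turn":0,"jaw":1}
    - {"delta_pos":[4,-35,0],"turn":0,"jaw":1}
    - {"delta_pos":[4,-35,0],"turn":0,"jaw":1}
    - {"delta_pos":[3,-24,0],"turn":0,"jaw":1}
    - {"delta_pos":[1,-10,0],"turn":0,"jaw":1}
    - {"delta_pos":[0,0,0],"turn":0,"jaw":1}
    - {"delta_pos":[0,0,0],"turn":0,"jaw":1}

```text
time: 11.43
tool_pos: [0.4497, 0.0703, 0.3734]
tcp_rot: [3.098, 0.52, -0.003]
wrist_force: [0.1, -0.4, -0.4]
width: 1.004
grip_force: 0.0
```

```bash
python3 snap.py w5;python3 - <<'E'
from workcell import bot
from h import *
s=bot.read_state();print(tomm(s,np.array([.4487,.0697,.289])-s["tool_pos"]))
E
```

```text
11.4333 [0.4497 0.0703 0.3734] [ 3.098e+00  5.200e-01 -3.000e-03] [ 0.1 -0.4 -0.4] 1.0040569804388026
[-1.11352756 -0.33106024 84.62373368]
```

View pics/w5.png

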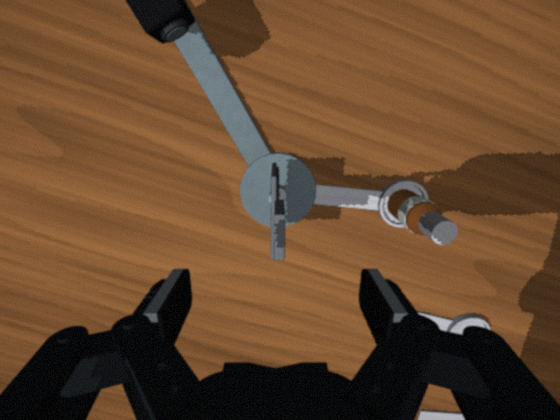

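The tab top, from about (278,210) to (279,260), sits midway between the pads. Descending and gripping.

Request:
drive_tool:
  increments:
    - {"delta_pos":[-1,0,12],"turn":0,"jaw":1}
    - {"delta_pos":[0,0,22],"turn":0,"jaw":1}
    - {"delta_pos":[0,0,25],"turn":0,"jaw":1}
    - {"delta_pos":[0,0,15],"turn":0,"jaw":1}
    - {"delta_pos":[0,0,8],"turn":0,"jaw":1}
    - {"delta_pos":[0,0,0],"turn":0,"jaw":1}
    - {"delta_pos":[0,0,0],"turn":0,"jaw":1}

```text
time: 12.07
tool_pos: [0.4492, 0.0694, 0.2921]
tcp_rot: [3.099, 0.515, -0.002]
wrist_force: [0.7, -0.9, -0.2]
width: 1.0
grip_force: 0.0
```

Request:
drive_tool:
  increments:
    - {"delta_pos":[0,0,0],"turn":0,"jaw":0}
    - {"delta_pos":[0,0,0],"turn":0,"jaw":-0.3}
    - {"delta_pos":[0,0,0],"turn":0,"jaw":-0.5}
    - {"delta_pos":[0,0,0],"turn":0,"jaw":-0.7}
    - {"delta_pos":[0,0,0],"turn":0,"jaw":-1}
    - {"delta_pos":[0,0,0],"turn":0,"jaw":-1}
    - {"delta_pos":[0,0,0],"turn":0,"jaw":-1}
    - {"delta_pos":[0,0,0],"turn":0,"jaw":-1}
  grip_force: 30

```text
time: 12.73
tool_pos: [0.4499, 0.0685, 0.293]
tcp_rot: [3.093, 0.519, 0.003]
wrist_force: [2.2, -11.2, 0.1]
width: 0.084
grip_force: 33.4
```

Tab gripped. I'll relieve the side push and turn counter-clockwise by 0.99 rad about the pivot.

Request:
drive_tool:
  increments:
    - {"delta_pos":[0,1,0],"turn":-0.03,"jaw":-1}
    - {"delta_pos":[-0.2,0,0],"turn":-0.06,"jaw":-1}
    - {"delta_pos":[-0.2,0,0],"turn":-0.07,"jaw":-1}
    - {"delta_pos":[-0.2,0,0],"turn":-0.07,"jaw":-1}
    - {"delta_pos":[-0.2,0,0],"turn":-0.07,"jaw":-1}
    - {"delta_pos":[-0.2,0,0],"turn":-0.07,"jaw":-1}
    - {"delta_pos":[-0.2,0,0],"turn":-0.07,"jaw":-1}
    - {"delta_pos":[0,0,0],"turn":0,"jaw":-1}

```text
time: 13.4
tool_pos: [0.4491, 0.0686, 0.2931]
tcp_rot: [2.91, 1.183, 0.004]
wrist_force: [3.8, 0.0, -0.1]
width: 0.085
grip_force: 33.3
```

Request:
drive_tool:
  increments:
    - {"delta_pos":[-0.2,0,0],"turn":-0.07,"jaw":-1}
    - {"delta_pos":[-0.2,0,0],"turn":-0.09,"jaw":-1}
    - {"delta_pos":[-0.2,0,0],"turn":-0.09,"jaw":-1}
    - {"delta_pos":[-0.2,0,0],"turn":-0.09,"jaw":-1}
    - {"delta_pos":[-0.2,0,0],"turn":-0.09,"jaw":-1}
    - {"delta_pos":[-0.2,0,0],"turn":-0.07,"jaw":-1}
    - {"delta_pos":[-0.1,0,0],"turn":-0.05,"jaw":-1}
    - {"delta_pos":[0,0,0],"turn":0,"jaw":-1}

```text
time: 14.07
tool_pos: [0.4479, 0.0687, 0.293]
tcp_rot: [-2.48, -1.924, -0.004]
wrist_force: [0.1, 7.6, 1.5]
width: 0.089
grip_force: 33.7
```

Request:
drive_tool:
  increments:
    - {"delta_pos":[0,0,0],"turn":0,"jaw":-1}
    - {"delta_pos":[0,0,0],"turn":0,"jaw":-1}
    - {"delta_pos":[0,0,0],"turn":0,"jaw":-1}
    - {"delta_pos":[0,0,0],"turn":0,"jaw":-1}

```text
time: 14.4
tool_pos: [0.4479, 0.0687, 0.293]
tcp_rot: [-2.482, -1.922, -0.004]
wrist_force: [-0.0, 7.1, 1.9]
width: 0.086
grip_force: 33.7
```

```bash
python3 snap.py w6
python3 - <<'E'
from workcell import bot
import cv2,pickle,numpy as np
w=pickle.load(open("w6.pkl","rb"))[1]["pixels"]
s=bot.read_camera("scene")["pixels"][150:330,180:400]
s=cv2.resize(s,None,fx=3.2,fy=3.2,interpolation=cv2.INTER_CUBIC)
w=cv2.resize(w,None,fx=.7,fy=.7);
a=np.zeros((576,800,3),np.uint8);a[:294,:392]=w;a[:, 392:]=s[:, 100:508];
cv2.imwrite("pics/fin.png",a[:,:,::-1])
E
```

```text
14.4 [0.4479 0.0687 0.293 ] [-2.482 -1.922 -0.004] [-0.   7.1  1.9] 0.08553210102695591
```

View pics/fin.png

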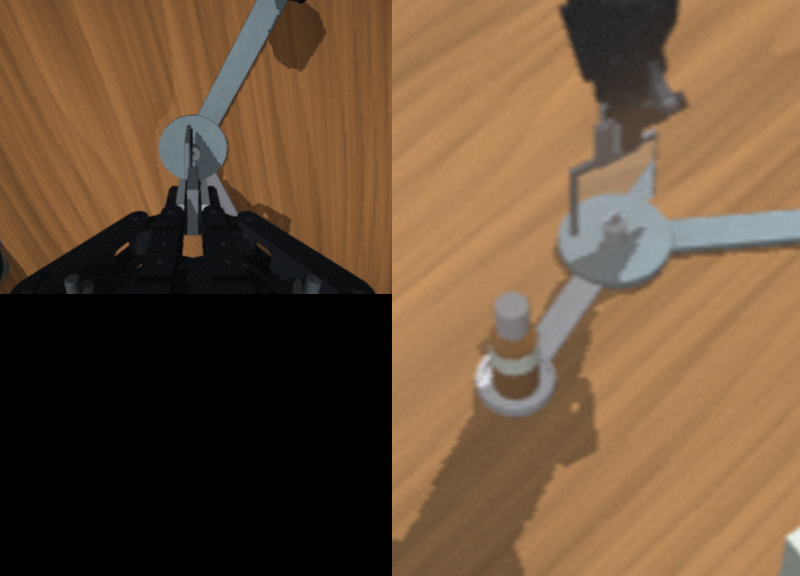

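The vial stands centred in its dish. The mirror is held in line with the pads, with the normal at -14.5° against a target of -14.3°. Handing in.

```bash
python3 -c "
from workcell import bot
print(bot.finish_job())"
```

```text
the job is handed in; nothing more can be done
None
```

I handed the job in at 14.5 s, but it returned no verdict. By my measurements the vial stands upright and released in the dish, the mirror is held steady within about 0.3° of the target angle, and nothing else was touched.

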